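Turn the tool pot mouth-up into the bench rack's tray

ROBOT

A 6-joint arm with a two-finger parallel gripper is mounted at the origin on the work surface. World frame = base frame: x ahead of the robot, y to its left, z up, the work surface at z = 0. Lengths are in m, angles in rad, forces in N, time in s.
With the tool pointing down it reaches from about 0.3 to 0.875 m from the base axis. Payload 6.4 kg.
Tool frame: the origin (TCP) lies midway between the tips of the shut fingers; the grasp point (between the pads) lies 19 mm behind it; z points along the fingers, y is the line along which they close (so a half turn about z gives the same grasp; the last joint's range is limited). The gripper opens to 85 mm and grips with 20 to 120 N. Pads are 22 mm wide; open, the fingers measure 114 mm over their backs; the gripper's body (76 mm by 85 mm) begins 54 mm behind the grasp point. The pads swing forward as they close: fully open they stand 13 mm farther back than shut.
Start: joints at [-1.465, 0.181, 1.607, -0, 1.354, -0.206], TCP at [0.176, -0.547, 0.205] pointing down, gripper open.
Joint ranges: [-2.99, 2.99], [-0.89, 2.07], [0.3, 2.58], [-1.14, 4.28], [0, 2.63], [-3.12, 3.12]. Speed limits (rad/s): [2.57, 2.57, 3.01, 3.14, 3.14, 3.14].

INTERFACE

Orientations are given as a unit quaternion [w, x, y, z].
In Python, from bench import * gives the robot as it stands.
- The arm moves only by the tool play_rows, never from a script. Its argument "plan" is a list of rows, each a list of 3 entries, a list of its own where there are three numbers: the finger opening in mm, from 0 to 85.4, then the shift along the tool's x, y, z normalised to -1 to 1, where 1 is 40 cm, then the turn about the tool's z normalised to -1 to 1, where 1 is pi rad. A call has 1 to 10 rows; each row is the pose to reach, as a shift and turn from the pose commanded when the call began, along the tool's axes at that moment, turning the shorter way round; what a row does not reach only later rows make up. A row lasts 1/10 s, in which the tool goes at most 50 mm and 8.59 degrees, less where a joint would pass 70% of its speed; a pose out of reach is approached as far as the arm can. A call with a number of a shift or a turn outside -1 to 1 is refused whole. A call with a gripper value outside its range is refused whole. The fingers move at their own pace and stop on an object; the grip force is fixed at half the most. Time passes only in rows, so rows that repeat a pose let the fingers close. It gives the time, the measured TCP pose, the force, the opening and the grip force at its end, in the units of the state.
- get_obs(): the state, without advancing time (a new reading comes with each control period).
- camera(name): name is "scene" or "top"; returns a dict with "image" (384x512x3 uint8, red, green, blue), "range_z" (384x512 float32, m along the optical axis (not along the pixel's ray), 0 where there is no reading), "intrinsics" (3x3 intrinsics, pixels), "rvec" (rotation vector, rad) and "tvec" (3), from world to camera coordinates, as OpenCV has them. Camera axes: x right, y down, z forward; pixel columns grow to the right and rows downward; lengths in m; the calibration is good to about 2 mm. A picture is of the moment at which its call begins.
- hand_in(): hands the job in; it is judged then, once.
Trained networks look in a picture, given as the dict that the camera call returned (one of the last four; its "shot" number tells which), for a name from the list of things; names that differ only in an ending like _2 or _b are one class to them, and where a whole thing is asked for, a point or a joint stands for the part that bears it (a point fixed in the world has none). Each returns a list of dicts, best first, with "conf" (0 to 1); they miss things now and then, are a little off and sometimes report something else, mostly with a low value. They report only what shows in the picture. A call takes as long as a camera call.
- search_frame(picture, label): "rect" ([centre column, centre row, width, height] in pixels, round what is visible of it).
- masks_of(picture, label): "mask" (384x512 bool, what is visible of it) and "rect" ([centre column, centre row, width, height] in pixels, round what is visible of it).
The state is a dict: "time_s": time; "q": joint angles; "dq": joint speeds; "joint_efforts": joint torques, N m; "eef_pos": TCP position; "eef_rot": TCP orientation; "wrist_force": force on the tool from outside, world axes, zero at the start; "torque": the same for the moment, N m; "opening": opening from 0.0 (shut) to 1.0 (fully open); "grasp_force": force on a finger pad.
Only numpy, scipy, OpenCV 4.12 (cv2) and the standard library are available. Lean on these libraries where they do the work, as an engineer would, in place of code of your own. Each camera call takes 0.05 s, during which the arm holds its last target. There are 200 camera calls.

TASK

The square metal tool pot stands upside down on the electronics bench. Turn it mouth-up and stand it in the shallow tray under the wire shelf of the bench rack, ready to take tools: set it down on the tray floor while you still hold it (do not drop it in), then let go. Leave the multimeter, the solder spool and the cup of screwdrivers where they are.

Things in the scene. Friction and masses are not known exactly. Their poses are not given: they have to be found in the camera images.
- pot: Tool pot: a square aluminium cup, 60 x 60 mm outside, 90 mm high, straight sides, walls 4 mm, about 0.15 to 0.31 kg, loose, with a flush dark band at the rim. At the start it stands mouth-down on the bench on the left or right. Origin: centre of the open mouth, in the rim's plane; z runs from mouth to closed base (up at the start, down when mouth-up); x and y are square to its flat sides.
- pot_base (a point): Centre of the outside of the pot's closed base, 90 mm from the mouth along the pot's z. It is the top of the pot at the start. The bench for 130 mm round the pot at the start, and all between pot, rack and robot, is clear.
- rack: Bench rack, fixed, on the other half of the bench from the pot: an open wire shelf on four white legs over a dark steel tray. Origin: on the bench under the tray's centre; z up; its open front faces its -x (to the robot, turned up to 0.2 rad). The 14 mm square legs stand at y = -140 and +140 mm, x = +5 and +97 mm.
- shelf_front (a point): Middle of the wire shelf's front rod, 55 mm ahead (-x) of the tray's centre and 225 mm above the bench. The shelf is a level grid of five 8 mm rods along the rack's y, 280 mm long, 38 mm apart, from here 152 mm backwards (+x); underside 221 mm above the bench. It covers the tray, so a gripper must lean in under it from the front.
- tray (a point): Centre of the tray's floor, 4 mm above the bench, under the wire shelf. The tray is square to the rack, 90 x 90 mm inside, with a 4 mm thick lip rising 8 mm above its floor (12 mm above the bench). The pot may stand anywhere in it, at any yaw, flat on the floor.
- meter: Bystander: an orange multimeter lying on the bench beyond the rack and pot, 150 x 75 x 36 mm. Origin: centre of its underside, long side along its x. Loose; leave alone.
- spool: Bystander: a spool of solder standing on end to the far left, 64 mm diameter, 55 mm high. Origin: centre of its underside. Loose; leave alone.
- toolcup: Bystander: a round grey plastic cup, 68 mm diameter, 100 mm high, mouth-up, with three screwdrivers reaching 147 mm high, to the far right. Origin: centre of its underside. Loose; leave alone.

How it is judged:
By the outcome, as a careful person would: the job done as asked, in the order asked, and still so for the second after the job is handed in, with the robot touching nothing.
It also fails if it takes over 72 s, if anything falls off the work surface, if the arm or the gripper's body presses on something with over 40 N, if the wrist force passes 120 N, or if a joint passes its speed limit or range.

## Working session

There is one attempt and no reset: what is moved stays moved. The work goes in short steps, Python scripts to look and compute and a tool call to move; the robot and the scene stay as the last step left them, time stands still between calls to the robot, and variables do not carry over. Pictures are saved under pics/ and viewed, at most 10 in all, crops included, and the job is handed in when it is done.

Besides the shell and the picture viewer there is one more tool, called after "Request:" as name(argument=value, ...) on one line, values as JSON. play_rows: Moves the arm, as the interface text tells. Its arguments: {"type":"object","properties":{"plan":{"type":"array","items":{"type":"array"}}},"required":["plan"]}

```bash
ls -la; mkdir -p pics; cat > h.py <<'E'
from bench import *
import numpy as np, cv2
from scipy.spatial.transform import Rotation as R
def pts(p,mask=None):
    Z=p["range_z"];K=np.array(p["intrinsics"]);v,u=np.nonzero((Z>0)&(mask if mask is not None else True))
    z=Z[v,u];c=np.c_[(u-K[0,2])/K[0,0]*z,(v-K[1,2])/K[1,1]*z,z]
    Rm=cv2.Rodrigues(np.array(p["rvec"],float))[0]
    return (c-np.array(p["tvec"]).ravel())@Rm
E
python3 - <<'E'
from h import *
o=get_obs();print({k:np.round(v,3).tolist() for k,v in o.items()})
ims=[]
for n in("scene","top"):
    p=camera(n);ims.append(p["image"])
    print(n,np.round(p["rvec"],3).ravel(),np.round(p["tvec"],3).ravel())
    for l in("pot","rack","tray","shelf_front","meter","spool","toolcup"):
        for m in masks_of(p,l)[:1]:
            P=pts(p,m["mask"]);
            print(n,l,round(m["conf"],2),np.round(m["rect"],0),len(P),np.round(np.percentile(P,[2,50,98],axis=0),3).tolist() if len(P) else '')
cv2.imwrite("pics/a.png",cv2.resize(np.vstack(ims)[:,:,::-1],(400,600)))
cv2.imwrite("pics/s.png",ims[0][:,:,::-1]);cv2.imwrite("pics/t.png",ims[1][:,:,::-1])
E
```

```text
total 12
drwxr-xr-x  3 agent agent 4096 Nov 29 23:31 .
drwxr-xr-x 23 root  root  4096 Nov 29 23:31 ..
drwxr-xr-x  2 agent agent 4096 Nov 29 23:31 pics
{'time_s': 0.0, 'q': [-1.465, 0.182, 1.608, -0.0, 1.354, -0.206], 'dq': [0.0, -0.0, -0.001, 0.001, 0.001, 0.001], 'joint_efforts': [-0.001, -44.487, -35.134, -0.0, 0.009, 0.0], 'eef_pos': [0.176, -0.547, 0.204], 'eef_rot': [-0.001, 0.988, 0.155, 0.0], 'wrist_force': [0.151, -0.779, -0.38], 'torque': [-0.027, -0.006, -0.036], 'grasp_force': 0.0, 'opening': 1.0}
scene [ 1.708  1.968 -0.688] [ 0.089 -0.408  2.003]
scene pot 0.56 [206. 172.  17.  27.] 452 [[0.46, -0.245, 0.004], [0.512, -0.213, 0.076], [0.524, -0.184, 0.095]]
scene rack 0.92 [327. 185.  96.  78.] 1773 [[0.458, 0.068, -0.001], [0.547, 0.235, 0.116], [0.647, 0.369, 0.238]]
scene tray 0.66 [328. 186. 101.  81.] 2727 [[0.396, 0.069, -0.002], [0.547, 0.222, 0.21], [0.646, 0.37, 0.237]]
scene shelf_front 0.68 [327. 187.  99.  81.] 2366 [[0.461, 0.068, -0.001], [0.551, 0.223, 0.206], [0.647, 0.368, 0.238]]
scene spool 0.89 [404. 208.  22.  22.] 358 [[0.503, 0.48, 0.002], [0.542, 
[... 296 characters left out ...]
525, -0.184, 0.099]]
top rack 0.79 [173. 209. 107.  66.] 2970 [[0.457, 0.067, -0.001], [0.54, 0.221, 0.228], [0.633, 0.362, 0.239]]
top tray 0.75 [171. 207. 108.  68.] 2304 [[0.458, 0.067, -0.002], [0.538, 0.224, 0.227], [0.636, 0.365, 0.24]]
top shelf_front 0.75 [174. 210. 106.  70.] 2925 [[0.457, 0.068, -0.001], [0.538, 0.221, 0.228], [0.632, 0.362, 0.239]]
top meter 0.75 [235. 150.  28.  47.] 1015 [[0.707, -0.017, 0.003], [0.779, 0.03, 0.038], [0.857, 0.077, 0.047]]
top spool 0.69 [ 88. 223.  22.  24.] 447 [[0.498, 0.478, -0.003], [0.525, 0.504, 0.054], [0.564, 0.553, 0.063]]
top toolcup 0.75 [398. 221.  28.  26.] 537 [[0.505, -0.53, 0.004], [0.534, -0.498, 0.078], [0.569, -0.467, 0.147]]
```

View pics/s.png

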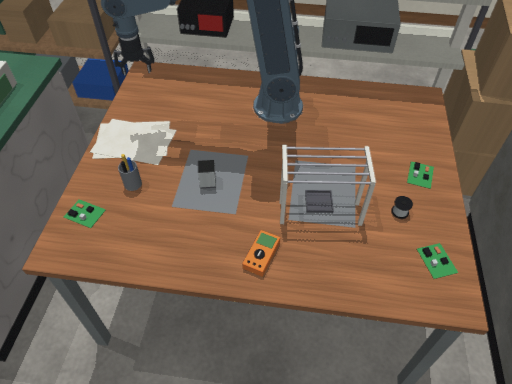

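View pics/t.png

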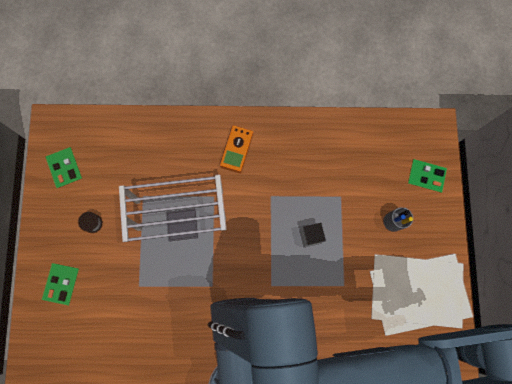

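Pot stands at about (0.487, −0.214), shown at scene px (206,172) and top px (312,233). The rack is at top px (173,209). Moves carry no tilt command, so I first swing to a clear, high spot and test there how the arm behaves at the reach limit.

Request:
play_rows(plan=[[85, [0, 0, -0.3], 0], [85, [0.2, -0.16, -0.45], 0.05], [85, [0.95, -0.75, -0.55], 0.1], [85, [0.95, -0.75, -0.55], 0.1], [85, [0.95, -0.75, -0.55], 0.1], [85, [0.95, -0.75, -0.55], 0.1], [85, [0.95, -0.75, -0.55], 0.1], [85, [0.95, -0.75, -0.55], 0.1], [85, [0.95, -0.75, -0.55], 0.1], [85, [0.95, -0.75, -0.55], 0.1]])

```text
time_s: 1.8
eef_pos: [0.4083, -0.2005, 0.4056]
eef_rot: [0.0, 1.0, -0.001, 0.0]
wrist_force: [0.9, -2.1, -0.2]
opening: 0.999
grasp_force: 0.0
```

```bash
cat >> h.py <<'E'
def st():
    o=get_obs();r=R.from_quat(np.roll(o["eef_rot"],-1)).as_matrix()
    print("t",round(o["time_s"],2),"q",np.round(o["q"],3),"p",np.round(o["eef_pos"],4),"open",round(o["opening"],3),"gf",round(o["grasp_force"],1),"F",np.round(o["wrist_force"],1))
    print("x",r[:,0].round(3),"y",r[:,1].round(3),"z",r[:,2].round(3));return o,np.array(o["eef_pos"]),r
E
python3 - <<'E'
from h import *
st()
# rack: shelf points z 0.21-0.24 ; pot top
A=[];B=[]
for n in("scene","top"):
    p=camera(n)
    m=masks_of(p,"rack")[0]["mask"];P=pts(p,cv2.dilate(m.astype(np.uint8),np.ones((5,5)))>0)
    S=P[(P[:,2]>.21)&(P[:,2]<.25)];S=S[(S[:,1]>.085)&(S[:,1]<.34)]
    c,sz,a=cv2.minAreaRect(S[:,:2].astype(np.float32));print(n,"shelf",c,sz,a,len(S))
    m=masks_of(p,"pot")[0]["mask"];P=pts(p,cv2.dilate(m.astype(np.uint8),np.ones((5,5)))>0)
    S=P[(P[:,2]>.082)&(P[:,2]<.1)];c,sz,a=cv2.minAreaRect(S[:,:2].astype(np.float32));print(n,"pot",c,sz,a,len(S),S.mean(0).round(3),P[:,2].max())
    Q=P=pts(p);S=P[(P[:,2]>.212)&(P[:,2]<.245)&(P[:,0]>.4)&(P[:,0]<.72)&(P[:,1]>.05)&(P[:,1]<.39)]
    c,sz,a=cv2.minAreaRect(S[:,:2].astype(np.float32));print(n,"shelf2",c,sz,a,len(S))
    np.save(f"{n}S.npy",S)
E
```

```text
t 1.8 q [-0.718 -0.189  1.581  0.     1.749  0.855] p [ 0.4083 -0.2005  0.4056] open 0.999 gf 0.0 F [ 0.9 -2.1 -0.2]
x [ 1.    -0.003  0.001] y [-0.003 -1.     0.001] z [ 0.001 -0.001 -1.   ]
scene shelf (0.5468519926071167, 0.2125331461429596) (0.16637425124645233, 0.27706360816955566) 7.743075847625732 937
scene pot (0.48985084891319275, -0.2174435555934906) (0.07027720659971237, 0.05630241334438324) 11.780252456665039 214 [ 0.491 -0.217  0.09 ] 0.09635219582046187
scene shelf2 (0.5465460419654846, 0.21493585407733917) (0.1717546284198761, 0.29544681310653687) 6.600645065307617 1372
top shelf (0.545307457447052, 0.21312561631202698) (0.16178569197654724, 0.2749572694301605) 7.271595478057861 1259
top pot (0.49142009019851685, -0.21735893189907074) (0.052176207304000854, 0.060721974819898605) 12.862044334411621 247 [ 0.495 -0.212  0.091] 0.7873848615555941
top shelf2 (0.5453482270240784, 0.21421000361442566) (0.16284996271133423, 0.2951033115386963) 6.971254825592041 1876
```

Request:
play_rows(plan=[[85, [0.22, -0.72, -0.12], -0.055], [85, [0.22, -0.72, -0.12], -0.055], [85, [0.22, -0.72, -0.12], -0.055], [85, [0.22, -0.72, -0.12], -0.055], [85, [0.22, -0.72, -0.12], -0.055], [85, [0.22, -0.72, -0.12], -0.055], [85, [0.22, -0.72, -0.12], -0.055], [85, [0.22, -0.72, -0.12], -0.055]])

```text
time_s: 2.9
eef_pos: [0.4966, 0.085, 0.4519]
eef_rot: [0.0, 0.996, 0.085, -0.001]
wrist_force: [-0.0, -0.9, 0.1]
opening: 0.996
grasp_force: 0.0
```

Request:
play_rows(plan=[[85, [1, 0, -0.2], 0], [85, [1, 0, -0.2], 0], [85, [1, 0, -0.2], 0], [85, [1, 0, -0.2], 0], [85, [1, 0, -0.2], 0], [85, [1, 0, -0.2], 0], [85, [1, 0, -0.2], 0], [85, [1, 0, -0.2], 0], [85, [1, 0, -0.2], 0], [85, [1, 0, -0.2], 0]])

```text
time_s: 3.9
eef_pos: [0.7952, 0.1351, 0.4767]
eef_rot: [-0.001, 0.996, 0.084, 0.02]
wrist_force: [0.1, -0.9, 1.2]
opening: 0.997
grasp_force: 0.0
```

```bash
python3 -c "
from h import *
st()"
```

```text
t 3.9 q [0.019 0.744 0.298 0.006 2.06  1.425] p [0.7952 0.1351 0.4767] open 0.997 gf 0.0 F [ 0.1 -0.9  1.2]
x [0.985 0.168 0.04 ] y [ 0.168 -0.986  0.001] z [ 0.04   0.006 -0.999]
```

Request:
play_rows(plan=[[85, [1, 0, 0], 0], [85, [1, 0, 0], 0], [85, [1, 0, 0], 0], [85, [1, 0, 0], 0], [85, [1, 0, 0], 0]])

```text
time_s: 4.4
eef_pos: [0.8519, 0.1466, 0.3966]
eef_rot: [-0.003, 0.996, 0.085, 0.037]
wrist_force: [-0.3, -0.8, -0.4]
opening: 0.993
grasp_force: 0.0
```

```bash
python3 -c "
from h import *
st()"
```

```text
t 4.4 q [0.029 0.843 0.299 0.011 1.927 1.434] p [0.8519 0.1466 0.3966] open 0.993 gf 0.0 F [-0.3 -0.8 -0.4]
x [0.983 0.169 0.074] y [ 0.17  -0.986 -0.   ] z [ 0.073  0.013 -0.997]
```

Request:
play_rows(plan=[[85, [1, 0, 0], 0]])

```text
time_s: 4.5
eef_pos: [0.8689, 0.1496, 0.385]
eef_rot: [-0.004, 0.995, 0.085, 0.052]
wrist_force: [-0.1, -0.1, 0.8]
opening: 0.996
grasp_force: 0.0
```

Request:
play_rows(plan=[[85, [1, 0, 0], 0]])

```text
time_s: 4.6
eef_pos: [0.8853, 0.1524, 0.3734]
eef_rot: [-0.006, 0.994, 0.085, 0.068]
wrist_force: [-0.0, 0.1, -0.6]
opening: 0.997
grasp_force: 0.0
```

Request:
play_rows(plan=[[85, [1, 0, -0.5], 0]])

```text
time_s: 4.7
eef_pos: [0.8912, 0.1535, 0.3786]
eef_rot: [-0.007, 0.993, 0.085, 0.08]
wrist_force: [-0.5, 0.1, -1.8]
opening: 0.994
grasp_force: 0.0
```

Request:
play_rows(plan=[[85, [1, 0, -0.5], 0]])

```text
time_s: 4.8
eef_pos: [0.8973, 0.1545, 0.3965]
eef_rot: [-0.009, 0.991, 0.085, 0.099]
wrist_force: [-0.1, -0.8, 0.2]
opening: 0.994
grasp_force: 0.0
```

Request:
play_rows(plan=[[85, [1, 0, -1], 0], [85, [1, 0, -1], 0], [85, [1, 0, -1], 0]])

```text
time_s: 5.1
eef_pos: [0.8769, 0.151, 0.4632]
eef_rot: [-0.01, 0.989, 0.085, 0.12]
wrist_force: [-0.9, -0.2, 1.0]
opening: 0.997
grasp_force: 0.0
```

```bash
python3 -c "
from h import *
st()"
```

```text
t 5.1 q [0.024 0.773 0.298 0.035 1.832 1.438] p [0.8769 0.151  0.4632] open 0.997 gf 0.0 F [-0.9 -0.2  1. ]
x [0.957 0.165 0.239] y [ 0.17  -0.986  0.001] z [ 0.236  0.04  -0.971]
```

Request:
play_rows(plan=[[85, [1, 0, 0], 0], [85, [1, 0, 0], 0]])

```text
time_s: 5.3
eef_pos: [0.9023, 0.1553, 0.4455]
eef_rot: [-0.012, 0.987, 0.084, 0.14]
wrist_force: [0.4, 0.3, -0.1]
opening: 0.992
grasp_force: 0.0
```

Request:
play_rows(plan=[[85, [1, 0, 0], 0], [85, [1, 0, 0], 0]])

```text
time_s: 5.5
eef_pos: [0.9247, 0.159, 0.4284]
eef_rot: [-0.013, 0.984, 0.084, 0.157]
wrist_force: [0.4, -0.8, -0.2]
opening: 0.99
grasp_force: 0.0
```

Request:
play_rows(plan=[[85, [1, 0, 0], 0]])

```text
time_s: 5.6
eef_pos: [0.9382, 0.1614, 0.4248]
eef_rot: [-0.015, 0.981, 0.084, 0.172]
wrist_force: [-0.6, 0.5, 0.6]
opening: 0.994
grasp_force: 0.0
```

Request:
play_rows(plan=[[85, [1, 0, 0], 0]])

```text
time_s: 5.7
eef_pos: [0.9513, 0.1636, 0.4242]
eef_rot: [-0.016, 0.978, 0.084, 0.188]
wrist_force: [-1.0, -0.5, 0.1]
opening: 0.993
grasp_force: 0.0
```

Request:
play_rows(plan=[[85, [1, 0, 0.3], 0]])

```text
time_s: 5.8
eef_pos: [0.9687, 0.1667, 0.4156]
eef_rot: [-0.017, 0.975, 0.083, 0.205]
wrist_force: [-0.5, -0.9, 0.5]
opening: 0.994
grasp_force: 0.0
```

Request:
play_rows(plan=[[85, [1, 0, 0.3], 0]])

```text
time_s: 5.9
eef_pos: [0.9854, 0.1695, 0.4039]
eef_rot: [-0.019, 0.972, 0.083, 0.219]
wrist_force: [-0.8, 0.2, 0.3]
opening: 0.993
grasp_force: 0.0
```

Request:
play_rows(plan=[[85, [1, 0, 0], 0], [85, [1, 0, 0], 0], [85, [1, 0, 0], 0], [85, [1, 0, 0], 0]])

```text
time_s: 6.3
eef_pos: [0.9979, 0.1717, 0.4121]
eef_rot: [-0.02, 0.967, 0.083, 0.24]
wrist_force: [-0.9, 0.5, 0.3]
opening: 0.993
grasp_force: 0.0
```

```bash
python3 -c "
from h import *
st()"
```

```text
t 6.3 q [0.032 0.872 0.298 0.065 1.489 1.442] p [0.9979 0.1717 0.4121] open 0.993 gf 0.0 F [-0.9  0.5  0.3]
x [0.871 0.15  0.468] y [ 0.17  -0.986  0.   ] z [ 0.461  0.079 -0.884]
```

Request:
play_rows(plan=[[85, [0.25, 0, -0.85], 0], [85, [0.25, 0, -0.85], 0], [85, [0.25, 0, -0.85], 0], [85, [0.25, 0, -0.85], 0], [85, [0.25, 0, -0.85], 0], [85, [0.25, 0, -0.85], 0], [85, [0.25, 0, -0.85], 0]])

```text
time_s: 7.0
eef_pos: [0.8608, 0.1483, 0.6449]
eef_rot: [-0.022, 0.962, 0.082, 0.259]
wrist_force: [0.6, 0.5, 0.5]
opening: 0.995
grasp_force: 0.0
```

Request:
play_rows(plan=[[85, [1, 0, -0.2], 0]])

```text
time_s: 7.1
eef_pos: [0.869, 0.1499, 0.6534]
eef_rot: [-0.023, 0.957, 0.082, 0.276]
wrist_force: [0.4, 0.3, 0.6]
opening: 0.995
grasp_force: 0.0
```

Request:
play_rows(plan=[[85, [1, 0, -0.2], 0]])

```text
time_s: 7.2
eef_pos: [0.8787, 0.1513, 0.6578]
eef_rot: [-0.025, 0.953, 0.081, 0.29]
wrist_force: [0.1, -0.5, -0.4]
opening: 0.995
grasp_force: 0.0
```

Request:
play_rows(plan=[[85, [1, 0, 0], 0]])

```text
time_s: 7.3
eef_pos: [0.8916, 0.1535, 0.6608]
eef_rot: [-0.026, 0.948, 0.081, 0.307]
wrist_force: [0.7, -0.6, -0.5]
opening: 0.99
grasp_force: 0.0
```

Request:
play_rows(plan=[[85, [1, 0, 0], 0]])

```text
time_s: 7.4
eef_pos: [0.9041, 0.1556, 0.6625]
eef_rot: [-0.027, 0.943, 0.081, 0.321]
wrist_force: [-0.2, 0.4, -0.4]
opening: 0.998
grasp_force: 0.0
```

Request:
play_rows(plan=[[85, [1, 0, 0.2], 0]])

```text
time_s: 7.5
eef_pos: [0.9202, 0.1584, 0.6617]
eef_rot: [-0.029, 0.938, 0.08, 0.337]
wrist_force: [0.7, 0.4, 0.0]
opening: 0.997
grasp_force: 0.0
```

Request:
play_rows(plan=[[85, [1, 0, 0.2], 0]])

```text
time_s: 7.6
eef_pos: [0.9358, 0.161, 0.6592]
eef_rot: [-0.03, 0.932, 0.08, 0.352]
wrist_force: [-0.5, -0.5, -0.1]
opening: 0.996
grasp_force: 0.0
```

```bash
python3 -c "
from h import *
st()"
```

```text
t 7.6 q [0.006 0.614 0.299 0.108 1.515 1.441] p [0.9358 0.161  0.6592] open 0.996 gf 0.0 F [-0.5 -0.5 -0.1]
x [0.74  0.127 0.66 ] y [ 0.17  -0.986  0.   ] z [ 0.651  0.112 -0.751]
```

Request:
play_rows(plan=[[85, [1, 0, 0], 0]])

```text
time_s: 7.7
eef_pos: [0.9445, 0.1623, 0.6638]
eef_rot: [-0.031, 0.927, 0.079, 0.365]
wrist_force: [0.6, 0.8, -0.9]
opening: 0.993
grasp_force: 0.0
```

Request:
play_rows(plan=[[85, [1, 0, 0], 0]])

```text
time_s: 7.8
eef_pos: [0.951, 0.1635, 0.6751]
eef_rot: [-0.033, 0.921, 0.079, 0.381]
wrist_force: [-1.0, -0.5, 0.4]
opening: 0.993
grasp_force: 0.0
```

Request:
play_rows(plan=[[85, [1, 0, 0], 0]])

```text
time_s: 7.9
eef_pos: [0.9566, 0.1645, 0.6871]
eef_rot: [-0.034, 0.914, 0.078, 0.397]
wrist_force: [0.4, 0.4, -0.1]
opening: 0.991
grasp_force: 0.0
```

Request:
play_rows(plan=[[85, [1, 0, 0], 0]])

```text
time_s: 8.0
eef_pos: [0.9612, 0.1654, 0.6996]
eef_rot: [-0.035, 0.907, 0.077, 0.413]
wrist_force: [-0.7, -0.1, -0.5]
opening: 0.996
grasp_force: 0.0
```

Request:
play_rows(plan=[[85, [1, 0, 0.1], 0]])

```text
time_s: 8.1
eef_pos: [0.9676, 0.1666, 0.7107]
eef_rot: [-0.036, 0.899, 0.077, 0.429]
wrist_force: [0.0, -0.3, -0.2]
opening: 0.995
grasp_force: 0.0
```

Request:
play_rows(plan=[[85, [1, 0, 0.1], 0]])

```text
time_s: 8.2
eef_pos: [0.9735, 0.1676, 0.7201]
eef_rot: [-0.038, 0.893, 0.076, 0.443]
wrist_force: [0.6, 1.1, 0.4]
opening: 0.994
grasp_force: 0.0
```

Request:
play_rows(plan=[[85, [1, 0, 0.1], 0]])

```text
time_s: 8.3
eef_pos: [0.9783, 0.1683, 0.731]
eef_rot: [-0.039, 0.885, 0.076, 0.457]
wrist_force: [-0.7, 0.1, 0.4]
opening: 0.995
grasp_force: 0.0
```

Request:
play_rows(plan=[[85, [1, 0, 0.1], 0]])

```text
time_s: 8.4
eef_pos: [0.9819, 0.1689, 0.7432]
eef_rot: [-0.04, 0.878, 0.075, 0.471]
wrist_force: [-0.1, -0.7, 0.0]
opening: 0.995
grasp_force: 0.0
```

Request:
play_rows(plan=[[85, [1, 0, 0.1], 0]])

```text
time_s: 8.5
eef_pos: [0.9843, 0.1694, 0.7566]
eef_rot: [-0.041, 0.87, 0.074, 0.485]
wrist_force: [0.3, 0.4, 0.6]
opening: 0.997
grasp_force: 0.0
```

Request:
play_rows(plan=[[85, [1, 0, 0.1], 0]])

```text
time_s: 8.6
eef_pos: [0.9856, 0.1696, 0.7709]
eef_rot: [-0.043, 0.862, 0.074, 0.499]
wrist_force: [0.1, 0.0, 0.2]
opening: 1.001
grasp_force: 0.0
```

Request:
play_rows(plan=[[85, [1, 0, 0.1], 0]])

```text
time_s: 8.7
eef_pos: [0.9858, 0.1697, 0.786]
eef_rot: [-0.044, 0.854, 0.073, 0.513]
wrist_force: [-0.1, 0.4, 0.5]
opening: 0.995
grasp_force: 0.0
```

Request:
play_rows(plan=[[85, [1, 0, 0.1], 0]])

```text
time_s: 8.8
eef_pos: [0.9851, 0.1695, 0.8017]
eef_rot: [-0.045, 0.846, 0.072, 0.526]
wrist_force: [-0.7, -0.7, -0.3]
opening: 0.992
grasp_force: 0.0
```

```bash
python3 -c "
from h import *
st()"
```

```text
t 8.8 q [-1.000e-03  5.620e-01  2.990e-01  1.660e-01  1.179e+00  1.430e+00] p [0.9851 0.1695 0.8017] open 0.992 gf 0.0 F [-0.7 -0.7 -0.3]
x [0.436 0.075 0.897] y [ 0.17  -0.986  0.   ] z [ 0.884  0.152 -0.443]
```

Request:
play_rows(plan=[[85, [1, 0, 0.1], 0]])

```text
time_s: 8.9
eef_pos: [0.9833, 0.1692, 0.8181]
eef_rot: [-0.046, 0.838, 0.072, 0.539]
wrist_force: [0.8, -0.5, -0.2]
opening: 0.993
grasp_force: 0.0
```

Request:
play_rows(plan=[[85, [1, 0, 0.1], 0]])

```text
time_s: 9.0
eef_pos: [0.9806, 0.1687, 0.8349]
eef_rot: [-0.047, 0.83, 0.071, 0.552]
wrist_force: [-0.6, 0.2, 0.4]
opening: 0.995
grasp_force: 0.0
```

Request:
play_rows(plan=[[85, [1, 0, 0.1], 0]])

```text
time_s: 9.1
eef_pos: [0.977, 0.1681, 0.8523]
eef_rot: [-0.048, 0.821, 0.07, 0.564]
wrist_force: [-0.8, 0.1, -1.2]
opening: 0.998
grasp_force: 0.0
```

Request:
play_rows(plan=[[85, [1, 0, 0.1], 0]])

```text
time_s: 9.2
eef_pos: [0.9723, 0.1673, 0.8702]
eef_rot: [-0.049, 0.813, 0.069, 0.576]
wrist_force: [-0.0, -0.6, -0.2]
opening: 0.995
grasp_force: 0.0
```

Request:
play_rows(plan=[[85, [1, 0, 0.1], 0]])

```text
time_s: 9.3
eef_pos: [0.9668, 0.1664, 0.8884]
eef_rot: [-0.05, 0.804, 0.069, 0.588]
wrist_force: [-0.9, 0.6, 0.1]
opening: 0.999
grasp_force: 0.0
```

Request:
play_rows(plan=[[85, [1, 0, 0.1], 0]])

```text
time_s: 9.4
eef_pos: [0.9604, 0.1653, 0.9069]
eef_rot: [-0.051, 0.796, 0.068, 0.6]
wrist_force: [-0.7, 0.3, 0.5]
opening: 0.991
grasp_force: 0.0
```

Request:
play_rows(plan=[[85, [1, 0, 0.1], 0]])

```text
time_s: 9.5
eef_pos: [0.9532, 0.164, 0.9256]
eef_rot: [-0.052, 0.787, 0.067, 0.611]
wrist_force: [0.2, -0.1, -0.3]
opening: 0.995
grasp_force: 0.0
```

Request:
play_rows(plan=[[85, [1, 0, 0.1], 0]])

```text
time_s: 9.6
eef_pos: [0.945, 0.1627, 0.9447]
eef_rot: [-0.053, 0.778, 0.066, 0.622]
wrist_force: [0.6, -0.5, -0.3]
opening: 0.994
grasp_force: 0.0
```

```bash
python3 -c "
from h import *
st()"
```

```text
t 9.6 q [-0.02   0.46   0.299  0.215  1.048  1.42 ] p [0.945  0.1627 0.9447] open 0.994 gf 0.0 F [ 0.6 -0.5 -0.3]
x [0.217 0.037 0.976] y [ 0.17  -0.986  0.   ] z [ 0.961  0.165 -0.22 ]
```

```bash
cat > fit.py <<'E'
import numpy as np
from scipy.optimize import least_squares
# q2,q3,q5,x,y,z,tilt from vertical (z comps)
D=[(.182,1.608,1.354,.176,-.547,.204),(-.189,1.581,1.749,.4083,-.2005,.4056),(.744,.298,2.06,.7952,.1351,.4767),(.843,.299,1.927,.8519,.1466,.3966),
(.773,.298,1.832,.8769,.151,.4632),(.872,.298,1.489,.9979,.1717,.4121),(.614,.299,1.515,.9358,.161,.6592),(.562,.299,1.179,.9851,.1695,.8017),(.46,.299,1.048,.945,.1627,.9447)]
D=np.array(D)
def f(p,d=D):
    a,h,L1,o2,L2,o3,lt,off=p
    q2,q3,q5=d[:,0],d[:,1],d[:,2]
    r=np.sqrt(np.maximum(d[:,3]**2+d[:,4]**2-off**2,0))
    t=q2+q3+q5
    R=a+L1*np.sin(q2+o2)+L2*np.sin(q2+q3+o3)+lt*np.sin(t); Z=h+L1*np.cos(q2+o2)+L2*np.cos(q2+q3+o3)+lt*np.cos(t)
    return np.r_[R-r,Z-d[:,5]]
def g(p): return np.r_[f(p),1e-3*(p-p0)]
p0=np.array([0,.15,.4,0,.4,0,.25,.117])
s=least_squares(g,p0);print(s.x.round(4),f(s.x).round(3))
E
python3 fit.py
```

```text
[-0.0014  0.3176  0.4398 -0.0017  0.5213  0.1634  0.3517  0.1272] [-0.  0.  0.  0. -0.  0. -0.  0.  0. -0.  0. -0.  0.  0.  0. -0.  0. -0.]
```

```bash
cat >> h.py <<'E'
def sh(targets,p=None):
    o,p0,r=st()
    for t in targets: print(t,"->",((np.array(t)-p0)@r/.4).round(3))
E
python3 -c "
from h import *
sh([(.75,-.15,.8),(.62,-.33,.6),(.53,-.23,.25)])"
```

```text
t 9.6 q [-0.02   0.46   0.299  0.215  1.048  1.42 ] p [0.945  0.1627 0.9447] open 0.994 gf 0.0 F [ 0.6 -0.5 -0.3]
x [0.217 0.037 0.976] y [ 0.17  -0.986  0.   ] z [ 0.961  0.165 -0.22 ]
(0.75, -0.15, 0.8) -> [-0.488  0.688 -0.519]
(0.62, -0.33, 0.6) -> [-1.063  1.076 -0.795]
(0.53, -0.23, 0.25) -> [-1.956  0.791 -0.778]
```

Request:
play_rows(plan=[[85, [-0.49, 0.69, -0.52], 0], [85, [-0.49, 0.69, -0.52], 0], [85, [-0.49, 0.69, -0.52], 0], [85, [-0.49, 0.69, -0.52], 0], [85, [-0.49, 0.69, -0.52], 0], [85, [-0.49, 0.69, -0.52], 0], [85, [-0.49, 0.69, -0.52], 0], [85, [-0.49, 0.69, -0.52], 0], [85, [-0.49, 0.69, -0.52], 0], [85, [-0.49, 0.69, -0.52], 0]])

```text
time_s: 10.6
eef_pos: [0.7491, -0.1533, 0.7979]
eef_rot: [-0.052, 0.779, 0.065, 0.621]
wrist_force: [0.0, -0.3, 0.3]
opening: 0.997
grasp_force: 0.0
```

Request:
play_rows(plan=[[85, [-0.57, 0.39, -0.28], 0], [85, [-0.57, 0.39, -0.28], 0], [85, [-0.57, 0.39, -0.28], 0], [85, [-0.57, 0.39, -0.28], 0], [85, [-0.57, 0.39, -0.28], 0], [85, [-0.57, 0.39, -0.28], 0], [85, [-0.57, 0.39, -0.28], 0], [85, [-0.57, 0.39, -0.28], 0], [85, [-0.57, 0.39, -0.28], 0]])

```text
time_s: 11.5
eef_pos: [0.6197, -0.3302, 0.6035]
eef_rot: [-0.052, 0.778, 0.068, 0.622]
wrist_force: [-0.6, 0.2, 0.6]
opening: 0.995
grasp_force: 0.0
```

```bash
python3 -c "
from h import *
sh([(.53,-.23,.25),(.516,-.212,.2),(.516,-.212,.12),(.516,-.212,.041)])"
```

```text
t 11.5 q [-1.179 -0.111  1.65   1.336  1.364  0.078] p [ 0.6197 -0.3302  0.6035] open 0.995 gf 0.0 F [-0.6  0.2  0.6]
x [0.217 0.041 0.975] y [ 0.172 -0.985  0.004] z [ 0.961  0.167 -0.221]
(0.53, -0.23, 0.25) -> [-0.9   -0.288  0.022]
(0.516, -0.212, 0.2) -> [-1.028 -0.339  0.023]
(0.516, -0.212, 0.12) -> [-1.223 -0.34   0.067]
(0.516, -0.212, 0.041) -> [-1.416 -0.341  0.111]
```

Request:
play_rows(plan=[[85, [-0.9, -0.29, 0.02], 0], [85, [-0.9, -0.29, 0.02], 0], [85, [-0.9, -0.29, 0.02], 0], [85, [-0.9, -0.29, 0.02], 0], [85, [-0.9, -0.29, 0.02], 0], [85, [-0.9, -0.29, 0.02], 0], [85, [-0.9, -0.29, 0.02], 0], [85, [-0.9, -0.29, 0.02], 0], [85, [-0.9, -0.29, 0.02], 0], [85, [-0.9, -0.29, 0.02], 0]])

```text
time_s: 12.5
eef_pos: [0.5288, -0.2305, 0.2498]
eef_rot: [-0.053, 0.779, 0.068, 0.622]
wrist_force: [1.0, -0.9, 0.9]
opening: 0.995
grasp_force: 0.0
```

```bash
python3 -c "
from h import *
sh([(.516,-.212,.2),(.516,-.212,.12),(.516,-.212,.043)])"
```

```text
t 12.5 q [-1.316  0.057  2.3    1.469  1.355 -0.768] p [ 0.5288 -0.2305  0.2498] open 0.995 gf 0.0 F [ 1.  -0.9  0.9]
x [0.218 0.04  0.975] y [ 0.171 -0.985  0.002] z [ 0.961  0.166 -0.222]
(0.516, -0.212, 0.2) -> [-0.127 -0.051  0.004]
(0.516, -0.212, 0.12) -> [-0.322 -0.052  0.049]
(0.516, -0.212, 0.043) -> [-0.509 -0.052  0.091]
```

Request:
play_rows(plan=[[85, [0, 0, 0], 0.47], [85, [0, 0, 0], 0.47], [85, [0, 0, 0], 0.47], [85, [0, 0, 0], 0.47], [85, [0, 0, 0], 0.47], [85, [0, 0, 0], 0.47], [85, [0, 0, 0], 0.47], [85, [0, 0, 0], 0.47], [85, [0, 0, 0], 0.47], [85, [0, 0, 0], 0.47]])

```text
time_s: 13.5
eef_pos: [0.5289, -0.2315, 0.2512]
eef_rot: [-0.457, 0.621, -0.475, 0.424]
wrist_force: [0.1, -0.3, 0.5]
opening: 0.995
grasp_force: 0.0
```

Request:
play_rows(plan=[[85, [0, 0, 0], 0.47], [85, [0, 0, 0], 0.47], [85, [0, 0, 0], 0.47], [85, [0, 0, 0], 0.47], [85, [0, 0, 0], 0.47], [85, [0, 0, 0], 0.47], [85, [0, 0, 0], 0.47], [85, [0, 0, 0], 0.47], [85, [0, 0, 0], 0.47], [85, [0, 0, 0], 0.47]])

```text
time_s: 14.5
eef_pos: [0.5289, -0.2315, 0.2512]
eef_rot: [0.624, -0.14, 0.769, -0.006]
wrist_force: [0.0, -0.7, -0.4]
opening: 0.994
grasp_force: 0.0
```

Request:
play_rows(plan=[[85, [0, 0, 0], 0.06], [85, [0, 0, 0], 0.06], [85, [0, 0, 0], 0.06]])

```text
time_s: 14.8
eef_pos: [0.5288, -0.2313, 0.2509]
eef_rot: [0.622, -0.069, 0.778, 0.051]
wrist_force: [1.0, 0.7, -0.1]
opening: 0.994
grasp_force: 0.0
```

```bash
python3 - <<'E'
from h import *
sh([(.516,-.212,.2),(.516,-.212,.12),(.516,-.212,.043)])
for n in("scene","top"):
    p=camera(n);cv2.imwrite(f"pics/{n}2.png",p["image"][:,:,::-1])
    for m in masks_of(p,"pot")[:2]:
        P=pts(p,m["mask"]);S=P[(P[:,2]>.082)&(P[:,2]<.1)]
        print(n,m["conf"],m["rect"],np.round(np.percentile(P,[3,50,97],axis=0),3).tolist(), cv2.minAreaRect(S[:,:2].astype(np.float32)) if len(S)>5 else '')
E
```

```text
t 14.8 q [-1.317  0.055  2.299  1.469  1.355  2.373] p [ 0.5288 -0.2313  0.2509] open 0.994 gf 0.0 F [ 1.   0.7 -0.1]
x [-0.217 -0.044 -0.975] y [-0.17   0.985 -0.006] z [ 0.961  0.165 -0.221]
(0.516, -0.212, 0.2) -> [0.129 0.054 0.005]
(0.516, -0.212, 0.12) -> [0.324 0.055 0.05 ]
(0.516, -0.212, 0.043) -> [0.512 0.056 0.092]
top 0.87 [313.4, 233.8, 25.7, 24.5] [[0.455, -0.248, 0.016], [0.486, -0.204, 0.091], [0.514, -0.185, 0.098]] ((0.4858824610710144, -0.21862953901290894), (0.05796164646744728, 0.0602777823805809), 13.838712692260742)
```

View pics/scene2.png

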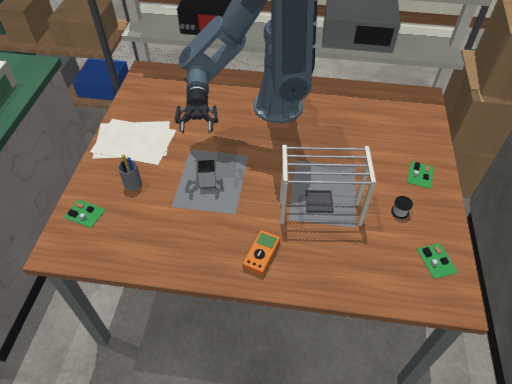

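The view shows the gripper level at scene px (198,118), with the pot clear at (207,173). I'm descending with the fingers either side of the pot.

Request:
play_rows(plan=[[85, [0.13, 0.053, 0], 0], [85, [0.13, 0.053, 0], 0], [85, [0.22, 0.053, 0.02], 0], [85, [0.31, 0.053, 0.045], 0], [85, [0.38, 0.053, 0.06], 0], [85, [0.45, 0.053, 0.075], 0], [85, [0.51, 0.053, 0.087], 0], [85, [0.51, 0.053, 0.087], 0], [85, [0.51, 0.053, 0.087], 0]])

```text
time_s: 15.9
eef_pos: [0.5132, -0.2114, 0.042]
eef_rot: [0.622, -0.066, 0.779, 0.053]
wrist_force: [0.1, 0.7, 0.6]
opening: 1.004
grasp_force: 0.0
```

```bash
python3 - <<'E'
from h import *
st()
for n in("scene","top"):
    p=camera(n);a=p["image"][:,:,::-1];a=a[110:220,150:270] if n=="scene" else a[170:290,250:370]
    cv2.imwrite(f"pics/{n}3.png",cv2.resize(a,None,fx=4,fy=4))
E
```

```text
t 15.9 q [-1.35   0.73   2.229  1.579  1.342  1.76 ] p [ 0.5132 -0.2114  0.042 ] open 1.004 gf 0.0 F [0.1 0.7 0.6]
x [-0.218 -0.036 -0.975] y [-0.169  0.986  0.001] z [ 0.961  0.165 -0.221]
```

View pics/scene3.png

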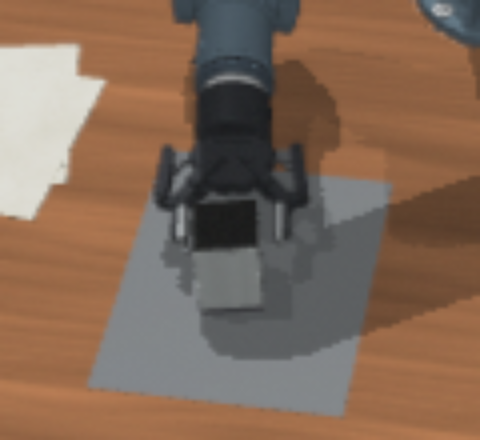

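Fingers straddle the pot evenly (crop px (180,220) and (282,215), pot between). Closing and lifting.

Request:
play_rows(plan=[[30, [0, 0, 0], 0], [30, [0, 0, 0], 0], [30, [0, 0, 0], 0], [30, [0, 0, 0], 0], [30, [0, 0, 0], 0], [30, [0, 0, 0], 0], [30, [0, 0, 0], 0], [30, [0, 0, 0], 0]])

```text
time_s: 16.8
eef_pos: [0.5132, -0.2119, 0.0428]
eef_rot: [0.622, -0.067, 0.778, 0.052]
wrist_force: [-2.4, -2.5, 7.3]
opening: 0.695
grasp_force: 65.6
```

Request:
play_rows(plan=[[30, [-0.05, 0, 0], 0], [30, [-0.12, 0, -0.03], 0], [30, [-0.22, 0, -0.05], 0], [30, [-0.32, 0, -0.07], 0], [30, [-0.4, 0, -0.09], 0], [30, [-0.4, 0, -0.09], 0]])

```text
time_s: 17.4
eef_pos: [0.5138, -0.2117, 0.209]
eef_rot: [0.622, -0.07, 0.779, 0.05]
wrist_force: [0.4, -0.7, -2.4]
opening: 0.691
grasp_force: 65.1
```

```bash
python3 - <<'E'
from h import *
st()
E
```

```text
t 17.4 q [-1.348  0.136  2.358  1.477  1.361  2.225] p [ 0.5138 -0.2117  0.209 ] open 0.691 gf 65.1 F [ 0.4 -0.7 -2.4]
x [-0.217 -0.047 -0.975] y [-0.17   0.985 -0.009] z [ 0.961  0.164 -0.222]
```

Request:
play_rows(plan=[[30, [0, 0, 0], -0.47], [30, [0, 0, 0], -0.47], [30, [0, 0, 0], -0.47], [30, [0, 0, 0], -0.47], [30, [0, 0, 0], -0.47], [30, [0, 0, 0], -0.47], [30, [0, 0, 0], -0.47], [30, [0, 0, 0], -0.47], [30, [0, 0, 0], -0.47], [30, [0, 0, 0], -0.47]])

```text
time_s: 18.4
eef_pos: [0.513, -0.21, 0.2036]
eef_rot: [-0.494, 0.575, -0.531, 0.379]
wrist_force: [1.0, -0.2, -2.7]
opening: 0.695
grasp_force: 65.0
```

Request:
play_rows(plan=[[30, [0, 0, 0], -0.47], [30, [0, 0, 0], -0.47], [30, [0, 0, 0], -0.47], [30, [0, 0, 0], -0.47], [30, [0, 0, 0], -0.47], [30, [0, 0, 0], -0.47], [30, [0, 0, 0], -0.47], [30, [0, 0, 0], -0.47], [30, [0, 0, 0], -0.47], [30, [0, 0, 0], -0.47]])

```text
time_s: 19.4
eef_pos: [0.5131, -0.21, 0.2036]
eef_rot: [-0.11, 0.782, -0.005, 0.613]
wrist_force: [-0.4, -0.2, -2.6]
opening: 0.693
grasp_force: 65.1
```

Request:
play_rows(plan=[[30, [0, 0, 0], -0.06], [30, [0, 0, 0], -0.06], [30, [0, 0, 0], -0.06]])

```text
time_s: 19.7
eef_pos: [0.5131, -0.2101, 0.2038]
eef_rot: [-0.054, 0.78, 0.066, 0.621]
wrist_force: [-1.0, -0.8, -2.2]
opening: 0.692
grasp_force: 65.1
```

```bash
python3 - <<'E'
from h import *
sh([(.514,-.212,.1),(.514,-.212,.06)])
p=camera("scene");a=p["image"][:,:,::-1];a=a[90:210,150:270]
cv2.imwrite(f"pics/s4.png",cv2.resize(a,None,fx=4,fy=4))
E
```

```text
t 19.7 q [-1.349  0.15   2.359  1.476  1.359 -0.92 ] p [ 0.5131 -0.2101  0.2038] open 0.692 gf 65.1 F [-1.  -0.8 -2.2]
x [0.221 0.036 0.975] y [ 0.17  -0.985 -0.002] z [ 0.96   0.166 -0.224]
(0.514, -0.212, 0.1) -> [-0.253  0.006  0.059]
(0.514, -0.212, 0.06) -> [-0.35   0.006  0.082]
```

View pics/s4.png

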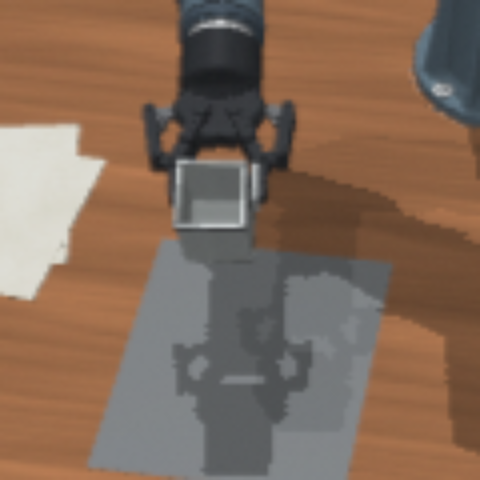

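Mouth is now up, leaning about 25° forward (crop px (210,195)). I'll lower it onto its far edge, let it settle flat on the bench, then regrasp.

Request:
play_rows(plan=[[30, [-0.12, 0, 0.03], 0], [30, [-0.22, 0, 0.05], 0], [30, [-0.3, 0, 0.07], 0], [30, [-0.35, 0, 0.08], 0], [30, [-0.37, 0, 0.085], 0], [30, [-0.38, 0, 0.087], 0], [30, [-0.38, 0, 0.087], 0]])

```text
time_s: 20.45
eef_pos: [0.5135, -0.2108, 0.0494]
eef_rot: [-0.053, 0.779, 0.066, 0.621]
wrist_force: [-0.6, 0.7, -1.5]
opening: 0.69
grasp_force: 65.1
```

Request:
play_rows(plan=[[30, [-0.005, 0, 0.001], 0], [30, [-0.007, 0, 0.002], 0], [30, [-0.007, 0, 0.002], 0]])

```text
time_s: 20.75
eef_pos: [0.5138, -0.211, 0.047]
eef_rot: [-0.053, 0.779, 0.067, 0.621]
wrist_force: [0.3, -0.1, -2.2]
opening: 0.69
grasp_force: 65.1
```

```bash
python3 - <<'E'
from h import *
st()
E
```

```text
t 20.75 q [-1.347  0.712  2.236  1.579  1.341 -1.373] p [ 0.5138 -0.211   0.047 ] open 0.69 gf 65.1 F [ 0.3 -0.1 -2.2]
x [0.219 0.039 0.975] y [ 0.17  -0.985  0.001] z [ 0.961  0.165 -0.222]
```

Request:
play_rows(plan=[[30, [-0.005, 0, 0.001], 0], [30, [-0.005, 0, 0.001], 0]])

```text
time_s: 20.95
eef_pos: [0.5137, -0.2111, 0.0452]
eef_rot: [-0.053, 0.778, 0.067, 0.622]
wrist_force: [-2.3, -0.8, 2.2]
opening: 0.69
grasp_force: 65.3
```

Request:
play_rows(plan=[[30, [-0.005, 0, 0.001], 0], [30, [-0.005, 0, 0.001], 0]])

```text
time_s: 21.15
eef_pos: [0.5139, -0.2113, 0.0447]
eef_rot: [-0.053, 0.777, 0.066, 0.624]
wrist_force: [-3.9, -1.1, 11.2]
opening: 0.695
grasp_force: 65.6
```

Request:
play_rows(plan=[[30, [-0.003, 0, 0.001], 0], [30, [-0.003, 0, 0.001], 0]])

```text
time_s: 21.35
eef_pos: [0.5142, -0.2112, 0.0448]
eef_rot: [-0.053, 0.776, 0.066, 0.625]
wrist_force: [-10.4, -1.0, 19.1]
opening: 0.695
grasp_force: 66.5
```

Request:
play_rows(plan=[[64, [0, 0, 0], 0], [66, [0, 0, 0], 0], [68, [0, 0, 0], 0], [72, [0, 0, 0], 0], [78, [0, 0, 0], 0], [85, [0, 0, 0], 0], [85, [0, 0, 0], 0]])

```text
time_s: 22.05
eef_pos: [0.5137, -0.2107, 0.0411]
eef_rot: [-0.053, 0.779, 0.067, 0.621]
wrist_force: [-0.8, 0.4, 0.5]
opening: 0.995
grasp_force: 0.0
```

```bash
python3 - <<'E'
from h import *
st()
ims=[]
for n in("scene","top"):
    p=camera(n);a=p["image"][:,:,::-1];a=a[110:220,150:270] if n=="scene" else a[180:290,250:370]
    ims.append(cv2.resize(a,None,fx=3.2,fy=3.2))
    for m in masks_of(p,"pot")[:1]:
        P=pts(p,m["mask"]);S=P[(P[:,2]>.08)&(P[:,2]<.1)]
        print(n,m["conf"],np.round(np.percentile(P,[3,50,97],axis=0),3).tolist(), cv2.minAreaRect(S[:,:2].astype(np.float32)) if len(S)>5 else '')
cv2.imwrite(f"pics/5.png",np.hstack(ims))
E
```

```text
t 22.05 q [-1.348  0.732  2.229  1.582  1.341 -1.385] p [ 0.5137 -0.2107  0.0411] open 0.995 gf 0.0 F [-0.8  0.4  0.5]
x [0.219 0.038 0.975] y [ 0.17  -0.986 -0.   ] z [ 0.961  0.165 -0.222]
scene 0.6 [[0.437, -0.246, 0.002], [0.496, -0.215, 0.057], [0.505, -0.186, 0.091]] ((0.47087040543556213, -0.21752804517745972), (0.06465153396129608, 0.060896050184965134), 5.344357013702393)
```

View pics/5.png

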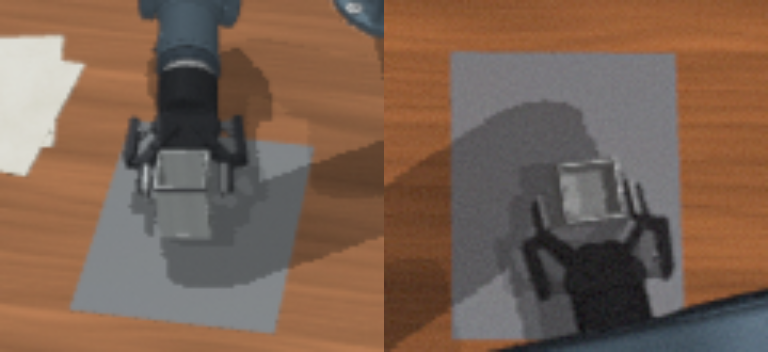

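The pot now stands mouth-up on the bench at about (0.471, −0.218), still between the fingers (left crop px (183,170)). I'm shifting back and up a little, then regrasping at the centre.

Request:
play_rows(plan=[[85, [0.01, 0, -0.025], 0], [85, [0.02, 0, -0.048], 0], [85, [0.02, 0, -0.048], 0], [30, [0.02, 0, -0.048], 0], [30, [0.02, 0, -0.048], 0], [30, [0.02, 0, -0.048], 0], [30, [0.02, 0, -0.048], 0], [30, [0.02, 0, -0.048], 0], [30, [0.02, 0, -0.048], 0]])

```text
time_s: 23.15
eef_pos: [0.4971, -0.2138, 0.0534]
eef_rot: [-0.053, 0.779, 0.067, 0.621]
wrist_force: [-2.5, -0.7, 4.0]
opening: 0.693
grasp_force: 64.7
```

Request:
play_rows(plan=[[30, [0, 0, 0], 0], [30, [0.04, 0, -0.01], 0], [30, [0.08, 0, -0.02], 0], [30, [0.12, 0, -0.03], 0], [30, [0.12, 0, -0.03], 0]])

```text
time_s: 23.65
eef_pos: [0.496, -0.2137, 0.1031]
eef_rot: [-0.052, 0.779, 0.067, 0.621]
wrist_force: [0.9, 1.0, -3.0]
opening: 0.697
grasp_force: 65.0
```

```bash
python3 - <<'E'
from h import *
st()
for n in("scene","top"):
    p=camera(n);a=p["image"][:,:,::-1]
    cv2.imwrite(f"pics/6{n}.png",a)
    for m in masks_of(p,"pot")[:1]:
        P=pts(p,m["mask"]);z=np.percentile(P[:,2],97);S=P[(P[:,2]>z-.012)]
        print(n,m["conf"],np.round(np.percentile(P,[3,50,97],axis=0),3).tolist(), cv2.minAreaRect(S[:,:2].astype(np.float32)))
    P=pts(p);print(n,"tray area")
    # tray: steel dark points z<.02 inside rack
    m=masks_of(p,"tray")
    S=P[(P[:,0]>.44)&(P[:,0]<.63)&(P[:,1]>.11)&(P[:,1]<.32)&(P[:,2]>.007)&(P[:,2]<.02)]
    print(len(S), cv2.minAreaRect(S[:,:2].astype(np.float32)), np.median(S,axis=0).round(3))
E
```

```text
t 23.65 q [-1.407  0.51   2.313  1.492  1.359 -1.247] p [ 0.496  -0.2137  0.1031] open 0.697 gf 65.0 F [ 0.9  1.  -3. ]
x [0.22  0.04  0.975] y [ 0.17  -0.985  0.002] z [ 0.961  0.165 -0.224]
scene 0.77 [[0.441, -0.246, 0.062], [0.495, -0.217, 0.11], [0.504, -0.186, 0.142]] ((0.4723125398159027, -0.2173534780740738), (0.06492885202169418, 0.05971641466021538), 8.418399810791016)
scene tray area
229 ((0.531053900718689, 0.2174968272447586), (0.1542578935623169, 0.19092553853988647), 72.2459716796875) [0.527 0.212 0.01 ]
top 0.58 [[0.438, -0.251, 0.012], [0.472, -0.228, 0.079], [0.498, -0.187, 0.144]] ((0.468572199344635, -0.21909187734127045), (0.060643620789051056, 0.06276261806488037), 8.428378105163574)
top tray area
462 ((0.5350362062454224, 0.21650052070617676), (0.20515906810760498, 0.1880151480436325), 89.44625091552734) [0.525 0.211 0.009]
```

```bash
python3 - <<'E'
from h import *
for n in("scene","top"):
    P=pts(camera(n));S=P[(P[:,0]>.5)&(P[:,0]<.6)&(P[:,1]>.04)&(P[:,1]<.1)&(P[:,2]>.03)&(P[:,2]<.19)]
    print(n,len(S),np.percentile(S,[2,10,50,98],axis=0).round(3).tolist())
c=lambda x,y,z:(x+.0245,y+.0038,z)
sh([c(.4715,-.2175,.062),c(.49,-.1,.062),c(.49,-.03,.062),c(.49,.03,.062)])
E
```

```text
scene 57 [[0.544, 0.066, 0.038], [0.551, 0.067, 0.05], [0.554, 0.07, 0.111], [0.559, 0.073, 0.185]]
top 6 [[0.54, 0.065, 0.035], [0.54, 0.065, 0.054], [0.54, 0.066, 0.104], [0.548, 0.067, 0.133]]
t 24.05 q [-1.408  0.515  2.312  1.493  1.36  -1.248] p [ 0.4959 -0.2136  0.1021] open 0.698 gf 65.0 F [-0.4 -0.1 -1.9]
x [0.22  0.037 0.975] y [ 0.17  -0.986 -0.001] z [ 0.961  0.166 -0.223]
(0.496, -0.2137, 0.062) -> [-0.098  0.     0.023]
(0.5145, -0.09620000000000001, 0.062) -> [-0.077 -0.281  0.116]
(0.5145, -0.026199999999999998, 0.062) -> [-0.07  -0.454  0.145]
(0.5145, 0.0338, 0.062) -> [-0.065 -0.601  0.169]
```

Request:
play_rows(plan=[[30, [-0.04, -0.08, 0.03], 0], [30, [-0.07, -0.18, 0.08], 0], [30, [-0.077, -0.28, 0.116], 0], [30, [-0.073, -0.36, 0.13], 0], [30, [-0.07, -0.45, 0.145], 0], [30, [-0.07, -0.45, 0.145], 0], [30, [-0.07, -0.45, 0.145], 0]])

```text
time_s: 24.75
eef_pos: [0.5148, -0.0265, 0.062]
eef_rot: [-0.054, 0.779, 0.067, 0.621]
wrist_force: [0.7, -0.8, -2.1]
opening: 0.691
grasp_force: 65.3
```

```bash
python3 - <<'E'
from h import *
c=lambda x,y,z:(x+.0245,y+.0038,z)
sh([c(.49,.03,.062),c(.49,.075,.064),c(.488,.12,.074)])
E
```

```text
t 24.75 q [-1.057  0.708  2.504  1.927  1.37  -1.637] p [ 0.5148 -0.0265  0.062 ] open 0.691 gf 65.3 F [ 0.7 -0.8 -2.1]
x [0.22  0.037 0.975] y [ 0.171 -0.985 -0.002] z [ 0.96   0.167 -0.223]
(0.5145, 0.0338, 0.062) -> [ 0.005 -0.149  0.024]
(0.5145, 0.0788, 0.064) -> [ 0.014 -0.26   0.042]
(0.5125, 0.1238, 0.074) -> [ 0.042 -0.371  0.051]
```

Request:
play_rows(plan=[[30, [0.002, -0.07, 0.01], 0], [30, [0.005, -0.15, 0.024], 0], [30, [0.01, -0.21, 0.033], 0], [30, [0.014, -0.26, 0.042], 0], [30, [0.014, -0.26, 0.042], 0], [30, [0.014, -0.26, 0.042], 0]])

```text
time_s: 25.35
eef_pos: [0.5155, 0.0773, 0.0644]
eef_rot: [-0.053, 0.779, 0.067, 0.622]
wrist_force: [-0.2, 0.2, -1.9]
opening: 0.695
grasp_force: 65.6
```

```bash
python3 - <<'E'
from h import *
c=lambda x,y,z:(x+.0245,y+.0038,z)
sh([c(.49,.12,.074),c(.505,.165,.08),c(.525,.211,.078),c(.525,.211,.0565)])
E
```

```text
t 25.35 q [-0.585  0.728  2.54   2.401  1.44  -1.659] p [0.5155 0.0773 0.0644] open 0.695 gf 65.6 F [-0.2  0.2 -1.9]
x [0.218 0.039 0.975] y [ 0.17  -0.985  0.001] z [ 0.961  0.166 -0.221]
(0.5145, 0.1238, 0.074) -> [ 0.027 -0.115  0.012]
(0.5295, 0.1688, 0.08) -> [ 0.055 -0.22   0.063]
(0.5495, 0.2148, 0.078) -> [ 0.065 -0.324  0.131]
(0.5495, 0.2148, 0.0565) -> [ 0.013 -0.324  0.143]
```

Request:
play_rows(plan=[[30, [0.015, -0.06, 0.006], 0], [30, [0.027, -0.115, 0.012], 0], [30, [0.042, -0.17, 0.038], 0], [30, [0.055, -0.22, 0.063], 0], [30, [0.06, -0.27, 0.095], 0], [30, [0.065, -0.324, 0.131], 0], [30, [0.065, -0.324, 0.131], 0], [30, [0.065, -0.324, 0.131], 0]])

```text
time_s: 26.15
eef_pos: [0.55, 0.2137, 0.0783]
eef_rot: [-0.052, 0.779, 0.066, 0.622]
wrist_force: [0.3, 0.4, -1.7]
opening: 0.695
grasp_force: 65.6
```

```bash
python3 - <<'E'
from h import *
st()
c=lambda x,y,z:(x+.0245,y+.0038,z)
ims=[]
for n in("scene","top"):
    p=camera(n);a=p["image"][:,:,::-1]
    a=a[130:240,265:385] if n=="scene" else a[160:270,115:235]
    ims.append(cv2.resize(a,None,fx=3.2,fy=3.2))
    for m in masks_of(p,"pot")[:1]:
        P=pts(p,m["mask"]);print(n,m["conf"],np.round(np.percentile(P,[3,50,97],axis=0),3).tolist())
cv2.imwrite("pics/7.png",np.hstack(ims))
sh([c(.525,.211,.0565)])
E
```

```text
t 26.15 q [ 0.171  0.595  2.39   3.144  1.191 -1.571] p [0.55   0.2137 0.0783] open 0.695 gf 65.6 F [ 0.3  0.4 -1.7]
x [0.218 0.037 0.975] y [ 0.168 -0.986  0.   ] z [ 0.961  0.164 -0.221]
scene 0.95 [[0.492, 0.179, 0.029], [0.55, 0.21, 0.082], [0.559, 0.241, 0.117]]
top 0.94 [[0.49, 0.177, 0.021], [0.526, 0.21, 0.072], [0.554, 0.235, 0.227]]
t 26.35 q [ 0.17   0.595  2.392  3.145  1.191 -1.571] p [0.549  0.2127 0.0774] open 0.69 gf 65.6 F [ 0.3 -0.3 -2.4]
x [0.22  0.037 0.975] y [ 0.166 -0.986  0.   ] z [ 0.961  0.162 -0.224]
(0.5495, 0.2148, 0.0565) -> [-0.05  -0.005  0.014]
```

View pics/7.png

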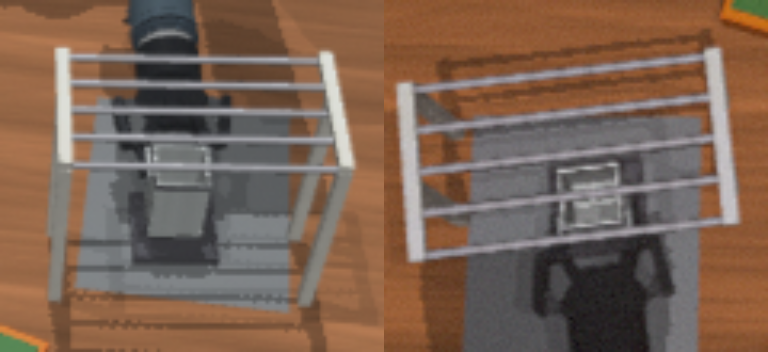

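The pot is centred over the tray, mouth up and under the shelf (left crop px (180,190), right crop (590,200)). Lowering gently until it touches.

Request:
play_rows(plan=[[30, [-0.015, 0, 0.004], 0], [30, [-0.03, 0, 0.008], 0], [30, [-0.041, 0, 0.011], 0], [30, [-0.044, 0, 0.011], 0], [30, [-0.044, 0, 0.011], 0]])

```text
time_s: 26.85
eef_pos: [0.5489, 0.2151, 0.059]
eef_rot: [-0.053, 0.779, 0.067, 0.621]
wrist_force: [-0.4, -0.6, -2.7]
opening: 0.694
grasp_force: 65.6
```

Request:
play_rows(plan=[[30, [-0.003, 0, 0.001], 0], [30, [-0.005, 0, 0.001], 0], [30, [-0.005, 0, 0.001], 0]])

```text
time_s: 27.15
eef_pos: [0.5491, 0.2152, 0.0578]
eef_rot: [-0.053, 0.779, 0.067, 0.621]
wrist_force: [0.5, -0.0, -2.5]
opening: 0.694
grasp_force: 65.6
```

Request:
play_rows(plan=[[30, [-0.003, 0, 0.001], 0], [30, [-0.003, 0, 0.001], 0]])

```text
time_s: 27.35
eef_pos: [0.5494, 0.2153, 0.0574]
eef_rot: [-0.053, 0.778, 0.067, 0.622]
wrist_force: [-3.5, 0.2, 3.8]
opening: 0.694
grasp_force: 66.3
```

Contact at z ≈ 0.0574, so one small press and then a soft release.

Request:
play_rows(plan=[[30, [-0.002, 0, 0], 0], [30, [-0.002, 0, 0], 0], [30, [-0.002, 0, 0], 0]])

```text
time_s: 27.65
eef_pos: [0.5494, 0.2153, 0.0575]
eef_rot: [-0.053, 0.778, 0.067, 0.623]
wrist_force: [-6.3, -0.4, 7.5]
opening: 0.695
grasp_force: 66.8
```

Request:
play_rows(plan=[[62, [0, 0, 0], 0], [64, [0, 0, 0], 0], [68, [0, 0, 0], 0], [74, [0, 0, 0], 0], [80, [0, 0, 0], 0], [85, [0, 0, 0], 0], [85, [0, 0, 0], 0], [85, [0, 0, 0], 0]])

```text
time_s: 28.45
eef_pos: [0.5491, 0.2151, 0.0557]
eef_rot: [-0.053, 0.779, 0.067, 0.621]
wrist_force: [-0.2, -0.4, -0.3]
opening: 0.999
grasp_force: 0.0
```

```bash
python3 - <<'E'
from h import *
o,p,r=st()
for d in (.04,.08): print(((np.array([-.985*d,-.12*d,.0]))@r/.4).round(3))
for n in("scene","top"):
    p=camera(n)
    for m in masks_of(p,"pot")[:1]:
        P=pts(p,m["mask"]);P=P[P[:,2]<.15];S=P[P[:,2]>.085];print(n,m["conf"],np.round(np.percentile(P,[3,50,97],axis=0),3).tolist(),cv2.minAreaRect(S[:,:2].astype(np.float32)))
E
```

```text
t 28.45 q [ 0.175  0.685  2.361  3.146  1.251 -1.571] p [0.5491 0.2151 0.0557] open 0.999 gf 0.0 F [-0.2 -0.4 -0.3]
x [0.219 0.038 0.975] y [ 0.17  -0.986  0.   ] z [ 0.961  0.165 -0.222]
[-0.022 -0.005 -0.097]
[-0.044 -0.01  -0.193]
scene 0.88 [[0.495, 0.179, 0.006], [0.551, 0.208, 0.053], [0.558, 0.237, 0.095]] ((0.5401678085327148, 0.20810140669345856), (0.040428753942251205, 0.05799589306116104), 1.1513739824295044)
top 0.59 [[0.493, 0.178, 0.004], [0.525, 0.213, 0.042], [0.551, 0.238, 0.098]] ((0.5226442217826843, 0.20891261100769043), (0.062021661549806595, 0.05980930104851723), 7.092154502868652)
```

Request:
play_rows(plan=[[85, [0, 0, -0.04], 0], [85, [-0.005, 0, -0.08], 0], [85, [-0.01, 0, -0.12], 0], [85, [-0.02, 0, -0.16], 0], [85, [-0.02, 0, -0.2], 0], [85, [-0.02, 0, -0.2], 0], [85, [-0.02, 0, -0.2], 0], [85, [-0.02, 0, -0.2], 0]])

```text
time_s: 29.45
eef_pos: [0.4716, 0.2017, 0.066]
eef_rot: [-0.053, 0.778, 0.066, 0.622]
wrist_force: [0.4, -0.7, -0.1]
opening: 0.995
grasp_force: 0.0
```

```bash
python3 - <<'E'
from h import *
st()
ims=[]
for n in("scene","top"):
    p=camera(n);a=p["image"][:,:,::-1]
    a=a[130:240,265:385] if n=="scene" else a[160:270,115:235]
    ims.append(cv2.resize(a,None,fx=3.2,fy=3.2))
    for l in ("pot","meter","spool","toolcup"):
      for m in masks_of(p,l)[:1]:
        P=pts(p,m["mask"]);print(n,l,m["conf"],np.round(np.percentile(P,[3,50,97],axis=0),3).tolist())
cv2.imwrite("pics/8.png",np.hstack(ims))
E
```

```text
t 29.45 q [ 0.177  0.693  2.511  3.148  1.41  -1.57 ] p [0.4716 0.2017 0.066 ] open 0.995 gf 0.0 F [ 0.4 -0.7 -0.1]
x [0.218 0.037 0.975] y [ 0.17  -0.986 -0.   ] z [ 0.961  0.165 -0.221]
scene pot 0.58 [[0.494, 0.178, 0.005], [0.55, 0.21, 0.053], [0.559, 0.241, 0.095]]
scene meter 0.81 [[0.722, -0.013, 0.013], [0.8, 0.032, 0.036], [0.862, 0.076, 0.044]]
scene spool 0.55 [[0.507, 0.481, 0.003], [0.542, 0.505, 0.052], [0.56, 0.534, 0.06]]
scene toolcup 0.91 [[0.513, -0.53, 0.006], [0.558, -0.491, 0.074], [0.575, -0.466, 0.138]]
top pot 0.6 [[0.492, 0.178, 0.004], [0.523, 0.212, 0.039], [0.551, 0.238, 0.099]]
top meter 0.31 [[0.46, 0.07, -0.001], [0.547, 0.227, 0.228], [0.637, 0.364, 0.239]]
top spool 0.72 [[0.5, 0.479, 0.003], [0.526, 0.502, 0.055], [0.555, 0.532, 0.061]]
top toolcup 0.94 [[0.505, -0.53, 0.004], [0.533, -0.499, 0.078], [0.569, -0.467, 0.146]]
```

View pics/8.png

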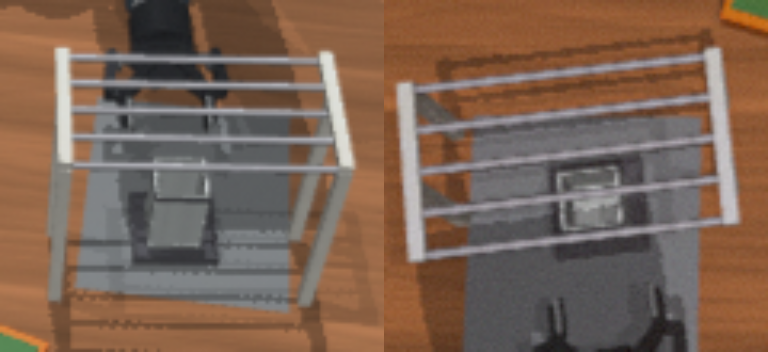

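The pot stands mouth-up and flat inside the tray (right crop px (592,197)). The gripper is clear and the bystanders haven't moved. Handing in.

```bash
python3 -c "
from h import *
print(hand_in())"
```

```text
the job is handed in; nothing more can be done
None
```

The job is handed in: the tool pot stands mouth-up, flat on the tray floor under the wire shelf, lowered until it touched and only then released. The gripper is clear of it, and the multimeter, solder spool and screwdriver cup have not moved. The robot clock read about 29.5 s. The hand-in returned no verdict, and joint 3 sat right at its lower limit (0.298–0.299 against 0.30) while I tilted the tool.

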